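Put the calibration weights away after the balance check

ROBOT

A 6-joint arm with a two-finger parallel gripper is mounted at the origin on a cart in front of the work surface, level with it; the furniture and walls round the work are solid. World frame = base frame: x ahead of the robot, y to its left, z up, the work surface at z = 0. Lengths are in m, angles in rad, forces in N, time in s.
With the tool pointing down it reaches from about 0.3 to 0.875 m from the base axis. Payload 6.4 kg.
Tool frame: the origin (TCP) lies on the centre line of the jaws, within the pads' length; the fingertips stand ahead of it and the grasp point (between the pads) lies 2 mm behind it (env.tip_extent is the z of the fingertips in the tool frame, in m); z points along the fingers, y is the line along which they close (so a half turn about z gives the same grasp; the last joint's range is limited). The gripper opens to 88 mm and grips with 3 to 60 N. Pads are 18 mm wide; open, the fingers measure 123 mm over their backs; the gripper's body (75 mm by 187 mm) begins 45 mm behind the grasp point.
Start: joints at [-1.394, 0.181, 1.607, -0, 1.354, -0.206], TCP at [0.215, -0.533, 0.228] pointing down, gripper open.
Joint ranges: [-2.99, 2.99], [-0.89, 2.07], [0.3, 2.58], [-1.14, 4.28], [0, 2.63], [-3.12, 3.12]. Speed limits (rad/s): [2.57, 2.57, 3.01, 3.14, 3.14, 3.14].

INTERFACE

Orientations are given as a unit quaternion [x, y, z, w].
In Python, from station import env, imaging, job gives the robot as it stands.
- The arm moves only by the shell command python3 -m pendant 'ROWS' [FORCE]. ROWS is text: rows parted by semicolons, each of 7 numbers parted by spaces: the shift along the tool's x, y, z in m, then the turn, a rotation vector about the tool's x, y, z in degrees, then the opening, from 0 (shut) to 1 (fully open). In form: dx dy dz ax ay az fingers; .... A call has 1 to 5 rows; each row is the pose to reach, as a shift and turn from the pose commanded when the call began, along the tool's axes at that moment; what a row does not reach only later rows make up. A row lasts 1/12 s, in which the tool goes at most 41.7 mm and 7.16 degrees, less where a joint would pass 70% of its speed; a pose out of reach is approached as far as the arm can. A call with a gripper value outside its range is refused whole. The fingers move at their own pace and stop on an object; FORCE is the grip in N (left out, the last holds). Time passes only in rows, so rows that repeat a pose let the fingers close. It gives the time, the measured TCP pose, the force, the opening and the grip force at its end, in the units of the state.
- env.read_state(): the state, without advancing time (a new reading comes with each control period).
- imaging.snapshot(name): name is "scene" or "top" or "wrist"; returns the picture (420x560x3 uint8, red, green, blue); there is no depth.
- imaging.get_calibration(name): a dict with "mtx" (3x3 intrinsics, pixels), "k1" (the pictures are not rectified: a ray, as slopes to the right and down, at radius r is drawn at 1 + k1 r^2 times it, then the intrinsics apply), "extrinsics" (4x4, takes a point from world to camera coordinates); the wrist camera has in their place "hand_eye" (4x4, takes a point from camera to tool coordinates, whose origin is the TCP and whose axes are the flange's). Camera axes: x right, y up, looking along -z (the intrinsics and any distortion apply to the point x, -y, -z); pixel columns grow to the right and rows downward; lengths in m; the calibration is good to about 2 mm. A picture is of the moment at which its call begins: read the wrist's pose just before it. get_calibration takes no time and is no camera call.
- job.sign_off(): hands the job in; it is judged then, once.
The state is a dict: "t": time; "qpos": joint angles; "joint_vel": joint speeds; "effort": joint torques, N m; "position": TCP position; "ee_rot": TCP orientation; "ft_force": force on the tool from outside, world axes, zero at the start; "moment": the same for the moment, N m; "grip_width": finger opening in m; "finger_force": force on a finger pad.
Only numpy, scipy, OpenCV 4.12 (cv2) and the standard library are available. Lean on these libraries where they do the work, as an engineer would, in place of code of your own. Each camera call takes 0.05 s, during which the arm holds its last target. There are 200 camera calls.

TASK

The balance check is done: take the stack of steel weights off the balance pan, one weight at a time from the top down, and set each one flat in the well of its own wooden storage block, the block whose well is cut for its size. Never put a weight on the bare worktop or tip it over, do not press on the balance, and leave the bottle and the carton where they are.

Things in the scene. Friction and masses are not known exactly. Their poses are not given: they have to be found in the camera images.
- balance: compact white precision balance, housing 220 x 170 mm and 50 mm high, with a round steel pan of diameter 116 mm whose top is 62 mm above the worktop. It does not shift. Origin at worktop level right under the middle of the pan; z up; -x points to the keypad and display side, which reaches 132 mm from the origin, the back reaches 88 mm.
- w500: 500 g calibration weight: plain steel disc, diameter 65 mm, 19 mm thick; on its flat top a boss 12 mm wide, 3 mm high; its underside is hollow, 4 mm deep inside a 4 mm rim, and so clears the boss of the weight below: the discs lie flat on one another, held by nothing else. Origin: centre of the underside, z up. At the start lowest of the stack, on the balance pan. Grip it round its rim.
- w200: 200 g calibration weight: plain steel disc, diameter 47 mm, 15 mm thick; on its flat top a boss 12 mm wide, 3 mm high; its underside is hollow, 4 mm deep inside a 4 mm rim, and so clears the boss of the weight below: the discs lie flat on one another, held by nothing else. Origin: centre of the underside, z up. At the start stacked centred on the 500 g weight. Grip it round its rim.
- w100: 100 g calibration weight: plain steel disc, diameter 34 mm, 15 mm thick; on its flat top a boss 12 mm wide, 3 mm high; its underside is hollow, 4 mm deep inside a 4 mm rim, and so clears the boss of the weight below: the discs lie flat on one another, held by nothing else. Origin: centre of the underside, z up. At the start stacked centred on the 200 g weight. Grip it round its rim.
- w50: 50 g calibration weight: plain steel disc, diameter 24 mm, 15 mm thick; on its flat top a boss 12 mm wide, 3 mm high; its underside is hollow, 4 mm deep inside a 4 mm rim, and so clears the boss of the weight below: the discs lie flat on one another, held by nothing else. Origin: centre of the underside, z up. At the start stacked centred on the 100 g weight. Grip it round its rim.
- block500: wooden storage block of the 500 g weight: square, 97 x 97 mm, 16 mm high, with one round well of diameter 75 mm in the middle of its top, 6 mm deep (its floor is 10 mm above the worktop). It does not shift. Origin: centre of the underside at worktop level, z up.
- block200: wooden storage block of the 200 g weight: square, 79 x 79 mm, 16 mm high, with one round well of diameter 57 mm in the middle of its top, 6 mm deep (its floor is 10 mm above the worktop). It does not shift. Origin: centre of the underside at worktop level, z up.
- block100: wooden storage block of the 100 g weight: square, 66 x 66 mm, 16 mm high, with one round well of diameter 44 mm in the middle of its top, 6 mm deep (its floor is 10 mm above the worktop). It does not shift. Origin: centre of the underside at worktop level, z up.
- block50: wooden storage block of the 50 g weight: square, 56 x 56 mm, 16 mm high, with one round well of diameter 34 mm in the middle of its top, 6 mm deep (its floor is 10 mm above the worktop). It does not shift. Origin: centre of the underside at worktop level, z up.
- clean_bottle: bystander: white reagent bottle, 48 mm across, 95 mm high; origin at the centre of its underside. Leave alone.
- carton: bystander: small carton 50 x 90 x 35 mm high, long side along its y; origin at the centre of its underside. Leave alone.
Not all that is in view belongs to the job. Leave any turquoise look-alike of the w500 alone.

How it is judged:
On the way, in this order (a step that is already met when the one before it is completed fails the run):
1. the 50 g weight stands flat in the well of its own block (horizontal distance between w50 and block50 below 0.007 m and z of w50 in the frame of block50 between 0.007 and 0.0125 m and angle between w50's own z axis and vertical below 0.07 rad), for 0.2 s.
2. the 100 g weight stands flat in the well of its own block, those before it too (all of step 1 and horizontal distance between w100 and block100 below 0.007 m and z of w100 in the frame of block100 between 0.007 and 0.0125 m and angle between w100's own z axis and vertical below 0.07 rad), for 0.2 s.
3. the 200 g weight stands flat in the well of its own block, those before it too (all of step 2 and horizontal distance between w200 and block200 below 0.007 m and z of w200 in the frame of block200 between 0.007 and 0.0125 m and angle between w200's own z axis and vertical below 0.07 rad), for 0.2 s.
4. the 500 g weight stands flat in the well of its own block, those before it too (all of step 3 and horizontal distance between w500 and block500 below 0.007 m and z of w500 in the frame of block500 between 0.007 and 0.0125 m and angle between w500's own z axis and vertical below 0.07 rad), for 0.2 s.
At the end, for the whole second after the job is handed in: All four weights stand in the wells of their own blocks: within 7 mm of the well's centre (the well leaves 5 mm), underside on the well's floor (7 to 12.5 mm above the block's underside), tilted less than 0.07 rad, at rest (all of step 4 and linear speed of each of w50, w100, w200, w500 below 0.02 m/s and angular speed of each of w50, w100, w200, w500 below 0.2 rad/s); the robot touches nothing.
It fails at once if a weight lies on the bare worktop or is tipped over (height (world z) of any of w50, w100, w200, w500 below 0.006 m or angle between any of w50, w100, w200, w500's own z axis and vertical above 1 rad).
It fails at once if the robot presses on the balance (more than 12 N) (contact force between any of the fingers, the arm and balance above 12 N).
It fails at once if the bottle or the carton is moved (more than 15 mm) (distance of any of clean_bottle, carton from where it was at the start of the episode above 0.015 m).
It also fails if it takes over 112 s, if anything falls off the work surface, if the arm or the gripper's body presses on something with over 40 N, if the wrist force passes 120 N, or if a joint passes its speed limit or range.

## Working session

There is one attempt and no reset: what is moved stays moved. The work goes in short steps, Python scripts to look and compute and a shell command to move; the robot and the scene stay as the last step left them, time stands still between calls to the robot, and variables do not carry over. Pictures are saved under pics/ and viewed, at most 14 in all, crops included, and the job is handed in when it is done.

```bash
mkdir -p pics; ls; python3 - <<'E'
from station import env, imaging
import cv2,numpy as np
print(env.read_state(), env.tip_extent)
for n in ("scene","top","wrist"):
    c=imaging.get_calibration(n); print(n,{k:np.round(v,4).tolist() for k,v in c.items()})
    cv2.imwrite(f"pics/{n}0.png",cv2.cvtColor(imaging.snapshot(n),cv2.COLOR_RGB2BGR))
E
```

```text
pics
{'t': 0.0, 'qpos': array([-1.39428198e+00,  1.81502798e-01,  1.60798663e+00,  1.43026474e-06,
        1.35378949e+00, -2.06312357e-01]), 'joint_vel': array([ 0.00157866,  0.00093702, -0.0017186 , -0.00092742,  0.00087178,
       -0.0019215 ]), 'effort': array([-2.50779056e-03, -4.33880782e+01, -3.41853547e+01,  7.02752452e-02,
        3.87733814e-02, -1.34278580e-04]), 'position': array([ 0.21470097, -0.5328297 ,  0.22744198]), 'ee_rot': array([ 9.81736011e-01,  1.90246403e-01,  1.32594936e-05, -8.43026517e-04]), 'ft_force': array([0.06809109, 0.75459959, 0.16296854]), 'moment': array([-0.01812583, -0.01656541,  0.02268857]), 'finger_force': 0.0, 'grip_width': 0.08814070564406207} 0.017
scene {'mtx': [[492.497, 0.0, 275.2094], [0.0, 492.497, 210.6431], [0.0, 0.0, 1.0]], 'k1': 0.0456, 'extrinsics': [[-0.5439, -0.8391, -0.0085, 0.276], [0.4052, -0.2715, 0.873, -0.3197], [-0.7348, 0.4714, 0.4877, -1.0423], [0.0, 0.0, 0.0, 1.0]]}
top {'mtx': [[381.8151, 0.0, 280.4302], [0.0, 381.8151, 206.6603], [0.0, 0.0, 1.0]], 'k1': -0.0893, 'extrinsics': [[0.0251, -0.9994, 0.0247, -0.086], [0.9882, 0.0285, 0.1505, -0.5954], [-0.1511, 0.0207, 0.9883, -1.1263], [0.0, 0.0, 0.0, 1.0]]}
wrist {'mtx': [[295.2398, 0.0, 276.1108], [0.0, 295.2398, 206.8285], [0.0, 0.0, 1.0]], 'k1': -0.0158, 'hand_eye': [[-0.0006, 0.9494, 0.314, 0.081], [1.0, 0.0006, -0.0, 0.0008], [-0.0002, 0.314, -0.9494, -0.1564], [0.0, 0.0, 0.0, 1.0]]}
```

View pics/top0.png

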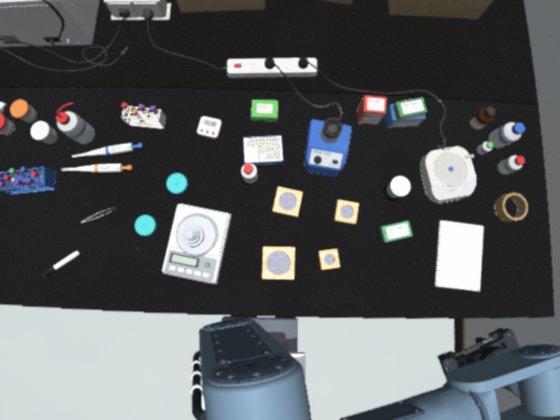

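View pics/scene0.png

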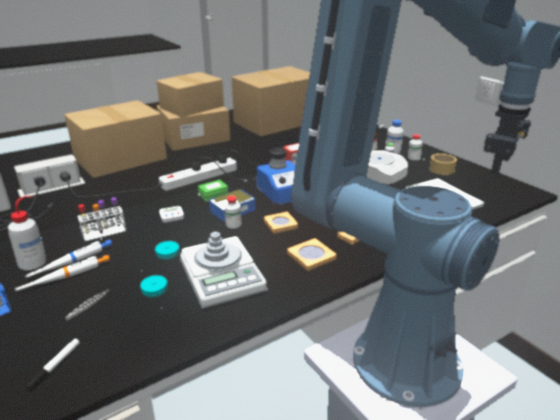

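The top view shows four blocks: the largest at (278,263) is block500, then (288,201) block200, (347,211) block100, and (330,259) block50. The stack is on the balance at about (199,235). The turquoise look-alikes are at (177,183) and (145,225). Other round objects are the white-lidded device at (451,170) and a white cap at (399,187). The grey concentric stack on the white pan matches the description.

```bash
cat > h.py <<'E'
import cv2,numpy as np
from station import env, imaging
from scipy.spatial.transform import Rotation as R
def cam(n):
    c=imaging.get_calibration(n)
    if n!="wrist": return c,np.linalg.inv(c["extrinsics"])
    s=env.read_state(); T=np.eye(4); T[:3,:3]=R.from_quat(s["ee_rot"]).as_matrix(); T[:3,3]=s["position"]
    return c,T@c["hand_eye"]
def snap(n,f=None):
    ct=cam(n); im=cv2.cvtColor(imaging.snapshot(n),cv2.COLOR_RGB2BGR)
    if f: cv2.imwrite("pics/"+f,im)
    return im,ct
def cast(ct,uv,z):
    c,T=ct
    p=cv2.undistortPoints(np.array(uv,float).reshape(-1,1,2),c["mtx"],np.array([c["k1"],0,0,0.]))[:,0]
    d=np.c_[p[:,0],-p[:,1],-np.ones(len(p))]@T[:3,:3].T; o=T[:3,3]
    return o+d*((z-o[2])/d[:,2])[:,None]
def wood(im):
    """centres/side lengths of the orange-ish block tops"""
    h=cv2.cvtColor(im,cv2.COLOR_BGR2HSV); m=cv2.inRange(h,(8,50,120),(28,255,255))
    out=[]
    for k in cv2.findContours(m,cv2.RETR_EXTERNAL,cv2.CHAIN_APPROX_NONE)[0]:
        if cv2.contourArea(k)>150: out.append(cv2.convexHull(k)[:,0].astype(float))
    return out
E
python3 - <<'E'
from h import *
ct=cam("top"); im=cv2.imread("pics/top0.png")
for k in wood(im):
    if k[:,1].mean()<180: continue
    P=cast(ct,k,.016)[:,:2].astype(np.float32); r=cv2.minAreaRect(P*1000)
    print(k.mean(0).round(),np.round(r[0],1),np.round(r[1],1),round(r[2],1))
print(cast(ct,[[199,235],[249,173],[399,187],[264,150],[396,231]],.08).round(3))
h=cv2.cvtColor(im,cv2.COLOR_BGR2HSV)
cv2.imwrite("pics/c1.png",cv2.resize(im[160:300,150:370],None,fx=3.5,fy=3.5,interpolation=cv2.INTER_CUBIC))
print(imaging.get_calibration("top")["extrinsics"].dtype)
E
```

```text
[331. 258.] [ 443.  -225.4] [62.8 62.3] 9.2
[278. 262.] [427.8 -67.7] [101.3 104.9] 1.4
[346. 212.] [ 593.5 -280.1] [72.3 71.9] 80.8
[514. 206.] [ 627.3 -849.2] [92.7 91.9] 25.4
[286. 202.] [621.2 -91.6] [85.7 85.3] 79.4
[[ 0.501  0.169  0.08 ]
 [ 0.692  0.028  0.08 ]
 [ 0.663 -0.43   0.08 ]
 [ 0.766 -0.015  0.08 ]
 [ 0.528 -0.418  0.08 ]]
float64
```

View pics/c1.png

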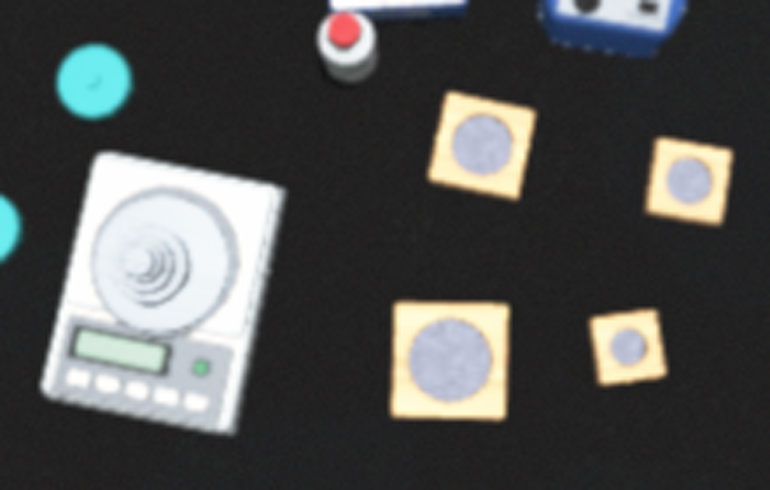

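The close crop confirms the stepped grey stack on the pan, with its apex at full-image pixel (189,234), and the four blocks by size. Next I work out the shift to a point above the stack.

```bash
cat >> h.py <<'E'
def shift(target,s=None):
    s=s or env.read_state()
    return (R.from_quat(s["ee_rot"]).inv().apply(np.array(target)-s["position"])*1000).round(1)
E
python3 - <<'E'
from h import *
p=cast(cam("top"),[[189.4,234.3]],.129)[0]; print(p, shift([p[0],p[1],.25]))
E
```

```text
[0.49860559 0.1864434  0.129     ] [ 532.1 -561.3  -21.5]
```

```bash
python3 -m pendant '0.027 -0.028 -0.001 0 0 0 1; 0.053 -0.056 -0.002 0 0 0 1; 0.08 -0.084 -0.003 0 0 0 1; 0.106 -0.112 -0.004 0 0 0 1; 0.133 -0.14 -0.005 0 0 0 1' && python3 -m pendant '0.027 -0.028 -0.001 0 0 0 1; 0.053 -0.056 -0.002 0 0 0 1; 0.08 -0.084 -0.003 0 0 0 1; 0.106 -0.112 -0.004 0 0 0 1; 0.133 -0.14 -0.005 0 0 0 1' && python3 -m pendant '0.027 -0.028 -0.001 0 0 0 1; 0.053 -0.056 -0.002 0 0 0 1; 0.08 -0.084 -0.003 0 0 0 1; 0.106 -0.112 -0.004 0 0 0 1; 0.133 -0.14 -0.005 0 0 0 1' && python3 -m pendant '0.027 -0.028 -0.001 0 0 0 1; 0.053 -0.056 -0.002 0 0 0 1; 0.08 -0.084 -0.003 0 0 0 1; 0.106 -0.112 -0.004 0 0 0 1; 0.133 -0.14 -0.005 0 0 0 1' && python3 -m pendant '0 0 0 0 0 0 1; 0 0 0 0 0 0 1; 0 0 0 0 0 0 1' 
python3 - <<'E'
from h import *
im,ct=snap("wrist","w1.png"); p=[.4986,.1864,.25]; print(shift(p)); print(env.read_state())
E
```

```text
t: 0.57
position: [0.286, -0.352, 0.2329]
ee_rot: [0.982, 0.19, -0.0, -0.0]
ft_force: [0.6, 0.1, 0.1]
grip_width: 0.088
finger_force: 0.0
t: 0.98
position: [0.357, -0.1725, 0.2384]
ee_rot: [0.982, 0.19, 0.0, 0.0]
ft_force: [0.9, 0.5, 0.6]
grip_width: 0.0878
finger_force: 0.0
t: 1.4
position: [0.4281, 0.0073, 0.2435]
ee_rot: [0.982, 0.19, 0.0, 0.0]
ft_force: [1.6, -0.5, -0.2]
grip_width: 0.0877
finger_force: 0.0
t: 1.82
position: [0.4991, 0.1869, 0.2481]
ee_rot: [0.982, 0.19, -0.0, 0.0]
ft_force: [0.5, -1.1, 1.2]
grip_width: 0.0885
finger_force: 0.0
t: 2.07
position: [0.4986, 0.1846, 0.2477]
ee_rot: [0.982, 0.191, -0.001, 0.0]
ft_force: [0.2, -0.0, 0.3]
grip_width: 0.0881
finger_force: 0.0
[ 0.9 -2.2 -2.1]
{'t': 2.1167, 'qpos': array([ 1.30253849e-01,  6.71668559e-02,  1.69298656e+00, -4.28376186e-04,
        1.38246145e+00,  1.31876550e+00]), 'joint_vel': array([-0.01904118, -0.01231946,  0.00512293,  0.00259937, -0.00214148,
        0.00359351]), 'effort': array([ 7.48728085e-01, -3.77305663e+01, -3.49078882e+01,  7.87760108e-02,
       -8.19707313e-02, -4.41671291e-04]), 'position': array([0.49861804, 0.18398654, 0.24792334]), 'ee_rot': array([ 9.81780064e-01,  1.90019998e-01, -5.22958781e-04,  1.78889162e-04]), 'ft_force': array([ 0.43378814,  0.19730183, -0.22341606]), 'moment': array([0.02676982, 0.01916568, 0.01106356]), 'finger_force': 0.0, 'grip_width': 0.08803752716868517}
```

View pics/w1.png

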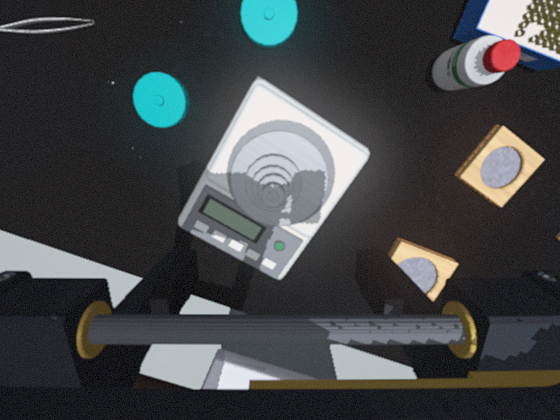

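The wrist view shows the balance with the stack seen as nested rings, top at about (272,193), the turquoise discs at (269,15) and (160,98), block200 at (500,167) and block500 at (420,268).

```bash
python3 - <<'E'
import cv2
im=cv2.imread("pics/w1.png")[110:240,215:345]
im=cv2.createCLAHE(4,(3,3)).apply(cv2.cvtColor(im,cv2.COLOR_BGR2GRAY))
cv2.imwrite("pics/w1c.png",cv2.resize(im,None,fx=4.5,fy=4.5,interpolation=cv2.INTER_CUBIC))
E
```

```text
(no output)
```

View pics/w1c.png

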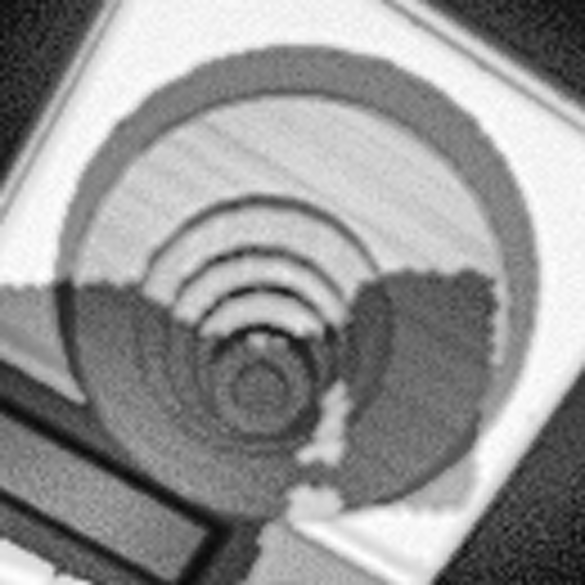

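```bash
python3 - <<'E'
from h import *
ct=cam("wrist")
a=cast(ct,[[272.6,195.6]],.127)[0]; b=cast(ct,[[273.5,183]],.081)[0]
print(a,b, shift([a[0],a[1],.1365]))
for k in wood(cv2.imread("pics/w1.png")):
    r=cv2.minAreaRect((cast(ct,k,.016)[:,:2]*1000).astype(np.float32)); print(np.round(r[0],1),np.round(r[1],1))
E
```

```text
[0.49824474 0.1866704  0.127     ] [0.49971676 0.18670692 0.081     ] [  0.8  -2.6 111.4]
[ 368.2 -213.7] [89.  15.2]
[440.  -67.8] [ 75.1 105.2]
[617.7 -94.2] [82.5 82.7]
```

```bash
python3 -m pendant '0.001 -0.0025 0.03 0 0 0 1; 0.001 -0.0025 0.06 0 0 0 1; 0.001 -0.0025 0.09 0 0 0 1; 0.001 -0.0025 0.105 0 0 0 1; 0.001 -0.0025 0.111 0 0 0 1' 12 && python3 -m pendant '0 0 0 0 0 0 0.6; 0 0 0 0 0 0 0.5; 0 0 0 0 0 0 0.45; 0 0 0 0 0 0 0.45; 0 0 0 0 0 0 0.45'
python3 - <<'E'
from h import *
print(shift([.499,.1867,.136]))
E
```

```text
t: 2.53
position: [0.4969, 0.1855, 0.1345]
ee_rot: [0.982, 0.189, -0.003, -0.0]
ft_force: [-0.1, 0.4, 0.4]
grip_width: 0.0882
finger_force: 0.0
t: 2.95
position: [0.5, 0.1875, 0.1387]
ee_rot: [0.982, 0.19, 0.001, 0.0]
ft_force: [0.1, 0.5, -0.2]
grip_width: 0.0569
finger_force: 0.0
[-1.2  0.4  2.7]
```

```bash
python3 -m pendant '-0.001 0 0.0025 0 0 0 0.4; -0.001 0 0.0025 0 0 0 0.35; -0.001 0 0.0025 0 0 0 0.3; -0.001 0 0.0025 0 0 0 0.25; -0.001 0 0.0025 0 0 0 0.2' 12 && python3 -m pendant '0 0 0 0 0 0 0.15; 0 0 0 0 0 0 0.15; 0 0 0 0 0 0 0.15; 0 0 0 0 0 0 0.15; 0 0 0 0 0 0 0.15'
```

```text
t: 3.37
position: [0.4982, 0.1871, 0.1348]
ee_rot: [0.982, 0.19, -0.0, 0.0]
ft_force: [0.2, 0.1, 0.1]
grip_width: 0.0236
finger_force: 0.0
t: 3.78
position: [0.4982, 0.1871, 0.1348]
ee_rot: [0.982, 0.19, 0.0, -0.0]
ft_force: [0.9, 1.0, 1.0]
grip_width: 0.0135
finger_force: 0.0
```

```bash
python3 - <<'E'
from h import *
im,ct=snap("wrist"); s,_=snap("scene")
a=cv2.resize(im[130:330,180:380],(560,560),interpolation=cv2.INTER_CUBIC)
cv2.imwrite("pics/w2.png",a)
cv2.imwrite("pics/s2.png",cv2.resize(s[210:310,160:290],None,fx=5,fy=5,interpolation=cv2.INTER_CUBIC))
E
```

```text
(no output)
```

View pics/s2.png

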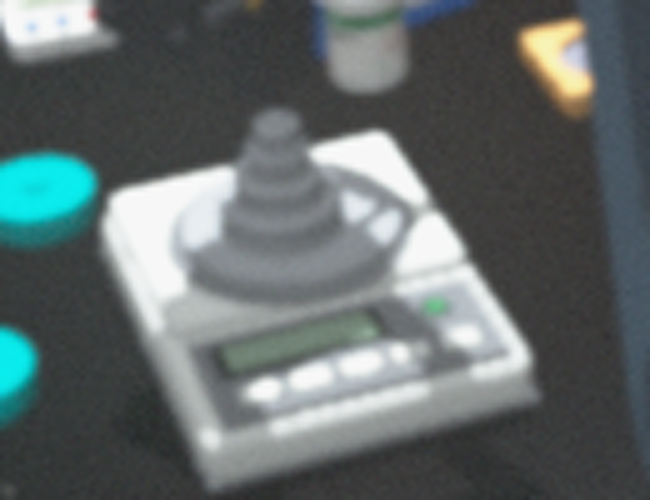

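View pics/w2.png

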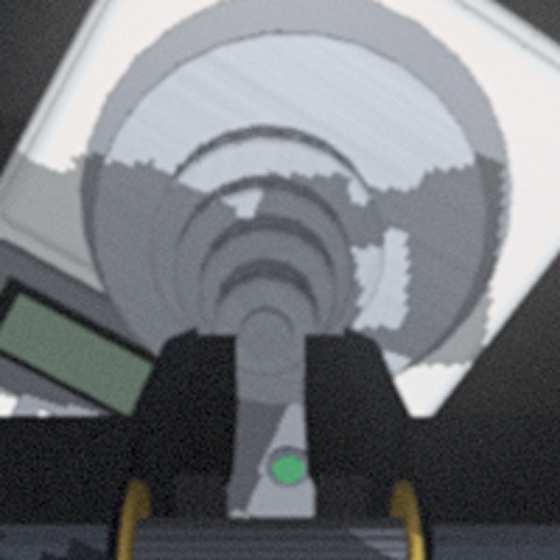

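The stack is undisturbed: in the wrist crop the boss is at (268,335) and the fingertips stop just below it, in front of the stack. The scene crop shows no gripper at all, which is odd, so I check whether the scene picture is current.

```bash
python3 - <<'E'
from h import *
im,_=snap("scene"); s0=cv2.imread("pics/scene0.png")
t,_=snap("top"); t0=cv2.imread("pics/top0.png")
print(np.abs(im.astype(int)-s0).mean(), np.abs(t.astype(int)-t0).mean(), env.read_state()["position"],env.read_state()["qpos"])
cv2.imwrite("pics/both.png",np.vstack([np.hstack([cv2.resize(im,(400,300)),cv2.resize(t,(400,300))])]))
E
```

```text
16.764757653061224 18.82341695011338 [0.49818769 0.18709524 0.13482656] [ 1.36056583e-01  1.91480826e-01  1.79708414e+00 -2.23537633e-05
  1.15301614e+00  1.32408460e+00]
```

View pics/both.png

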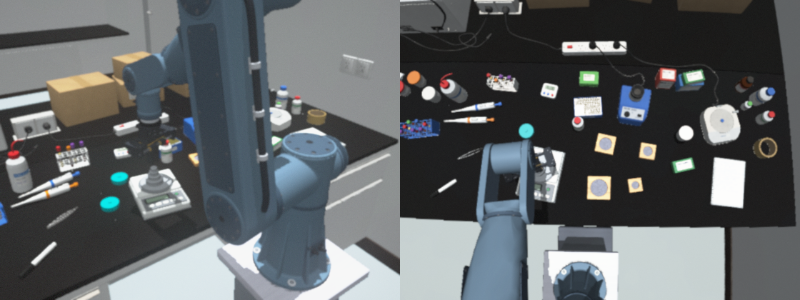

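```bash
python3 - <<'E'
from h import *
im,cs=snap("scene"); t,ctp=snap("top")
def proj(n,P):
    c=imaging.get_calibration(n); E=c["extrinsics"]; p=np.c_[P,np.ones(len(P))]@E.T
    q=np.c_[p[:,0]/-p[:,2],-p[:,1]/-p[:,2]]; q*=1+c["k1"]*(q**2).sum(1,keepdims=True)
    return q@c["mtx"][:2,:2].T+c["mtx"][:2,2]
tcp=env.read_state()["position"]
P=np.array([tcp,tcp+[0,0,.1],[.499,.187,.129],[.499,.187,.062]])
print(proj("scene",P).round(),proj("top",P).round())
a=cv2.resize(im[80:300,130:310],(491,600),interpolation=cv2.INTER_CUBIC)
b=cv2.resize(t[180:300,150:210],(300,600),interpolation=cv2.INTER_CUBIC)
cv2.imwrite("pics/z3.png",np.hstack([a,b]))
E
```

```text
[[215. 231.]
 [212. 196.]
 [215. 232.]
 [217. 254.]] [[189. 234.]
 [180. 231.]
 [189. 234.]
 [194. 236.]]
```

View pics/z3.png

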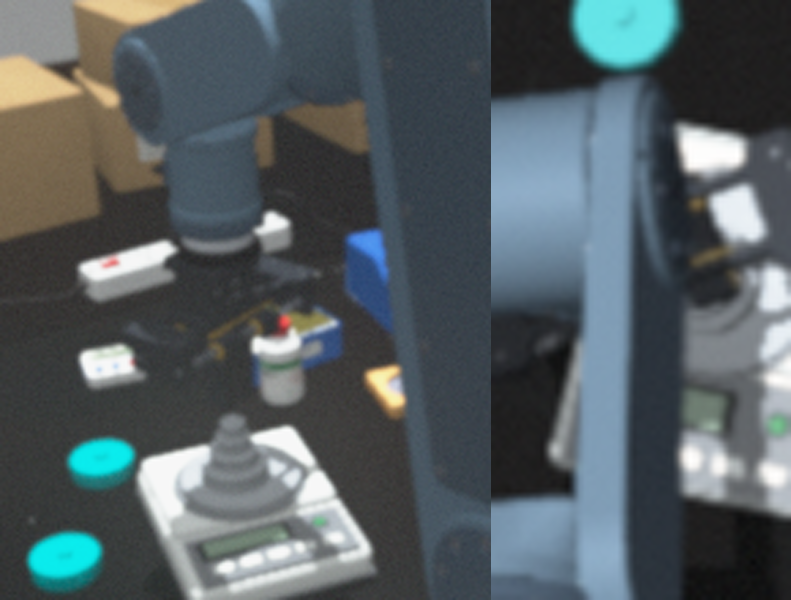

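The scene crop shows the dark gripper sitting clear above the stack, and the wrist view puts the tips about 12 mm behind the TCP rather than 17 mm ahead. So the real tips appear about 29 mm shorter than the nominal value. I open wide enough to be safe either way, go 28 mm lower and let the closing width tell.

```bash
python3 -m pendant '0 0 0 0 0 0 0.75; 0 0 0 0 0 0 0.75; 0 0 0 0 0 0 0.75; 0 0 0 0 0 0 0.75; 0 0 0 0 0 0 0.75' 5 && python3 -m pendant '0.0005 0 0.007 0 0 0 0.75; 0.0005 0 0.014 0 0 0 0.75; 0.0005 0 0.02 0 0 0 0.75; 0.0005 0 0.026 0 0 0 0.75; 0.0005 0 0.028 0 0 0 0.75'  && python3 -m pendant '0 0 0 0 0 0 0.75; 0 0 0 0 0 0 0.7; 0 0 0 0 0 0 0.6; 0 0 0 0 0 0 0.5; 0 0 0 0 0 0 0.42' && python3 -m pendant '0 0 0 0 0 0 0.36; 0 0 0 0 0 0 0.36; 0 0 0 0 0 0 0.36; 0 0 0 0 0 0 0.36; 0 0 0 0 0 0 0.36'
python3 - <<'E'
from h import *
im,_=snap("wrist"); print(env.read_state()["position"])
cv2.imwrite("pics/w4.png",cv2.resize(im[130:330,180:380],(560,560),interpolation=cv2.INTER_CUBIC))
E
```

```text
t: 4.5
position: [0.4982, 0.1871, 0.1348]
ee_rot: [0.982, 0.19, -0.0, -0.0]
ft_force: [0.2, 0.3, -0.7]
grip_width: 0.0444
finger_force: 0.0
t: 4.92
position: [0.4977, 0.1871, 0.1051]
ee_rot: [0.982, 0.19, -0.001, -0.0]
ft_force: [-0.6, -0.4, -0.5]
grip_width: 0.066
finger_force: 0.0
t: 5.33
position: [0.4989, 0.1873, 0.1072]
ee_rot: [0.982, 0.19, 0.0, 0.0]
ft_force: [0.0, -0.5, 0.6]
grip_width: 0.0439
finger_force: 0.0
t: 5.75
position: [0.4987, 0.1873, 0.1068]
ee_rot: [0.982, 0.19, 0.0, 0.0]
ft_force: [-0.4, 0.2, -0.4]
grip_width: 0.0319
finger_force: 0.0
[0.49866212 0.18730042 0.10684969]
```

View pics/w4.png

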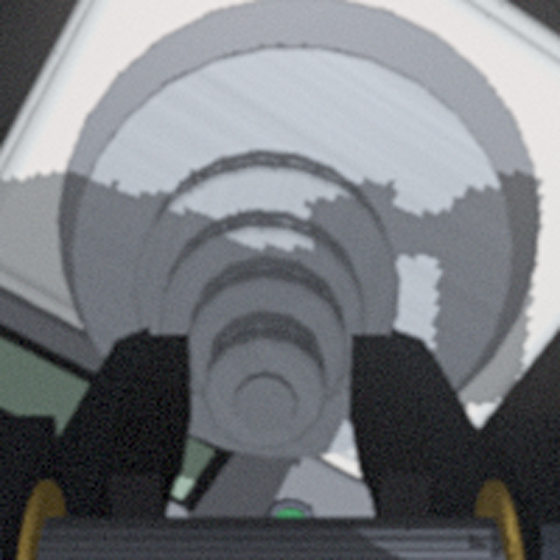

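Closing past 32 mm at nominal tip height 0.090 without contact confirms the tips are shorter. The boss at crop (263,400) now lies between the fingers, so I close on w50.

```bash
python3 -m pendant '0 0 0 0 0 0 0.3; 0 0 0 0 0 0 0.25; 0 0 0 0 0 0 0.2; 0 0 0 0 0 0 0.2; 0 0 0 0 0 0 0.2' 10 && python3 -m pendant '0 0 0 0 0 0 0.2; 0 0 0 0 0 0 0.2; 0 0 -0.002 0 0 0 0.2; 0 0 -0.005 0 0 0 0.2; 0 0 -0.01 0 0 0 0.2'
```

```text
t: 6.22
position: [0.4987, 0.1873, 0.1069]
ee_rot: [0.982, 0.19, 0.0, -0.0]
ft_force: [-0.3, -0.4, -0.4]
grip_width: 0.0234
finger_force: 10.0
t: 6.63
position: [0.4982, 0.1872, 0.1167]
ee_rot: [0.982, 0.19, -0.001, -0.0]
ft_force: [-0.4, -0.2, -0.8]
grip_width: 0.0234
finger_force: 10.0
```

```bash
python3 - <<'E'
from h import *
print(shift([.443,-.225,.18]))
E
python3 -m pendant '0 0 -0.02 0 0 0 0.2; 0 0 -0.04 0 0 0 0.2; 0 0 -0.063 0 0 0 0.2; 0 0 -0.063 0 0 0 0.2'
```

```text
[-205.2  361.8  -63.2]
t: 6.97
position: [0.5016, 0.1878, 0.1849]
ee_rot: [0.982, 0.19, 0.004, 0.0]
ft_force: [0.4, 0.5, 0.8]
grip_width: 0.0229
finger_force: 10.0
```

```bash
python3 -m pendant '-0.014 0.024 0 0 0 0 0.2; -0.027 0.048 0 0 0 0 0.2; -0.041 0.072 0 0 0 0 0.2; -0.055 0.096 0 0 0 0 0.2; -0.068 0.121 0 0 0 0 0.2' && python3 -m pendant '-0.014 0.024 0 0 0 0 0.2; -0.027 0.048 0 0 0 0 0.2; -0.041 0.072 0 0 0 0 0.2; -0.055 0.096 0 0 0 0 0.2; -0.068 0.121 0 0 0 0 0.2' && python3 -m pendant '-0.014 0.024 0 0 0 0 0.2; -0.027 0.048 0 0 0 0 0.2; -0.041 0.072 0 0 0 0 0.2; -0.055 0.096 0 0 0 0 0.2; -0.069 0.12 0 0 0 0 0.2' && python3 -m pendant '0 0 0 0 0 0 0.2; 0 0 0 0 0 0 0.2; 0 0 0 0 0 0 0.2'
python3 - <<'E'
from h import *
im,ct=snap("wrist","w5.png")
for k in wood(im):
    r=cv2.minAreaRect((cast(ct,k,.016)[:,:2]*1000).astype(np.float32)); print(k.mean(0).round(),np.round(r[0],1),np.round(r[1],1))
print(env.read_state()["position"])
E
```

```text
t: 7.38
position: [0.48, 0.0487, 0.1792]
ee_rot: [0.982, 0.191, -0.0, -0.0]
ft_force: [0.2, 0.3, -0.9]
grip_width: 0.0232
finger_force: 10.0
t: 7.8
position: [0.4621, -0.089, 0.1793]
ee_rot: [0.982, 0.19, -0.0, -0.0]
ft_force: [0.7, 0.1, -1.2]
grip_width: 0.0232
finger_force: 10.0
t: 8.22
position: [0.443, -0.2263, 0.1792]
ee_rot: [0.982, 0.19, -0.0, -0.0]
ft_force: [0.4, -0.3, -0.4]
grip_width: 0.0233
finger_force: 10.0
t: 8.47
position: [0.4433, -0.2244, 0.1792]
ee_rot: [0.982, 0.19, -0.0, -0.001]
ft_force: [-0.1, 0.1, -0.3]
grip_width: 0.0233
finger_force: 10.0
[278. 184.] [ 441.7 -227.2] [60.7 58.4]
[140. 143.] [426.3 -71. ] [101.5 101.9]
[381.  77.] [ 590.2 -281.1] [69.8 69.8]
[222.  14.] [ 578.2 -113.9] [24.  51.3]
[ 0.44353626 -0.22401511  0.17931444]
```

View pics/w5.png

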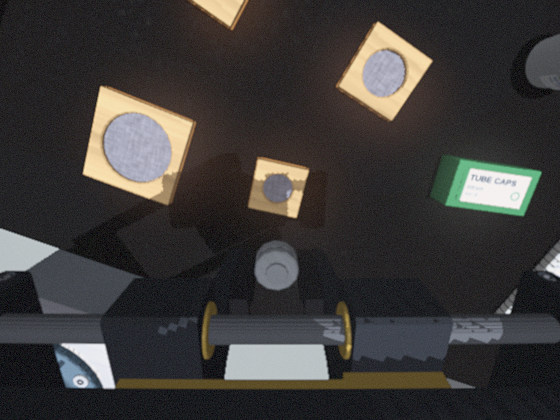

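The wrist view shows w50 held upright with its boss at (277,268), block50 with its well at (278,188), block500 at (140,147), block100 at (385,72) and part of block200 at the top. I measure the wells and the held weight's boss.

```bash
cat >> h.py <<'E'
def wells(im,ct):
    """wells (mm, centre & dia from rim ray cast) seen in the wrist view"""
    h=cv2.cvtColor(im,cv2.COLOR_BGR2HSV); m=cv2.inRange(h,(8,50,60),(28,255,255))
    cs,hi=cv2.findContours(m,cv2.RETR_CCOMP,cv2.CHAIN_APPROX_NONE)
    for k,q in zip(cs,hi[0]):
        if q[3]>=0 and cv2.contourArea(k)>250:
            P=(cast(ct,cv2.convexHull(k)[:,0],.016)[:,:2]*1000).astype(np.float32); (c,a,_)=cv2.fitEllipse(P)
            print("well",k[:,0].mean(0).round(),np.round(c,1),np.round(a,1))
E
python3 - <<'E'
from h import *
ct=cam("wrist"); im=cv2.imread("pics/w5.png"); wells(im,ct)
print(cast(ct,[[277,268]],.2013).round(4), env.read_state()["position"])
E
```

```text
well [277. 188.] [ 441.8 -226.8] [34.  34.7]
well [137. 147.] [426.3 -70.5] [74.6 75.3]
well [383.  73.] [ 590.6 -280.7] [43.8 44.6]
[[ 0.4471 -0.2239  0.2013]] [ 0.44353626 -0.22401511  0.17931444]
```

```bash
python3 - <<'E'
from h import *
ct=cam("wrist"); im=cv2.imread("pics/w5.png"); g=cv2.cvtColor(im,cv2.COLOR_BGR2GRAY)[225:310,235:320]
g=cv2.resize(g,None,fx=3,fy=3,interpolation=cv2.INTER_CUBIC)
for a,b,z in((30,46,.2013),(52,80,.1983)):
    c=cv2.HoughCircles(g,cv2.HOUGH_GRADIENT_ALT,1.5,5,param1=60,param2=.3,minRadius=a,maxRadius=b)
    if c is None: continue
    for u in c[0][:4]:
        p=u[:2]/3+[235,225]; print(p,u[2]/3,cast(ct,[p],z).round(4)[0],shift(cast(ct,[p],z)[0]))
print(shift([.4418,-.2268,.025]))
E
```

```text
[277. 275.] 12.325902 [ 0.4432 -0.2255  0.2013] [ -0.8   1.2 -22. ]
[278.5 277.5] 12.914111 [ 0.4422 -0.2267  0.2013] [ -2.3   2.  -22. ]
[276.5 252. ] 12.7580385 [ 0.4555 -0.2203  0.2013] [ 12.5   1.  -22. ]
[266.5 275. ] 12.254853 [ 0.4412 -0.2204  0.2013] [ -0.8  -4.2 -22. ]
[276.  269.5] 21.671877 [ 0.4444 -0.2244  0.1983] [  0.7   0.7 -19. ]
[274.5 265. ] 24.61027 [ 0.4466 -0.2227  0.1983] [  3.3  -0.1 -19. ]
[266.5 271. ] 20.914583 [ 0.4417 -0.2201  0.1983] [ -0.2  -4.3 -19. ]
[273.5 259.5] 21.65419 [ 0.4494 -0.221   0.1983] [  6.6  -0.6 -19. ]
[ -2.6   2.1 154.3]
```

```bash
python3 -m pendant '-0.0026 0.002 0.035 0 0 0 0.2; -0.0026 0.002 0.07 0 0 0 0.2; -0.0026 0.002 0.105 0 0 0 0.2; -0.0026 0.002 0.14 0 0 0 0.2; -0.0026 0.002 0.154 0 0 0 0.2' && python3 -m pendant '0 0 0 0 0 0 0.2; 0 0 0 0 0 0 0.2; 0 0 0 0 0 0 0.2'
python3 - <<'E'
from h import *
print(shift([.4418,-.2268,.007]))
E
```

```text
t: 8.93
position: [0.4398, -0.2243, 0.0216]
ee_rot: [0.982, 0.191, -0.002, -0.003]
ft_force: [-0.8, 0.8, -0.3]
grip_width: 0.0237
finger_force: 10.0
t: 9.18
position: [0.4432, -0.2279, 0.0271]
ee_rot: [0.982, 0.191, 0.001, 0.001]
ft_force: [-0.4, 0.0, -0.5]
grip_width: 0.023
finger_force: 10.0
[-0.9 -1.6 20.1]
```

```bash
python3 -m pendant '0 0 0.005 0 0 0 0.2; 0 0 0.01 0 0 0 0.2; 0 0 0.014 0 0 0 0.2; 0 0 0.014 0 0 0 0.2; 0 0 0.014 0 0 0 0.2'&& python3 -m pendant '0 0 0 0 0 0 0.2; 0 0 0 0 0 0 0.2; 0 0 0 0 0 0 0.2'
python3 - <<'E'
from h import *
print(shift([.4418,-.2268,.007]))
E
```

```text
t: 9.6
position: [0.4419, -0.2278, 0.0117]
ee_rot: [0.982, 0.19, -0.0, -0.0]
ft_force: [-0.3, -0.0, -0.7]
grip_width: 0.0232
finger_force: 10.0
t: 9.85
position: [0.4421, -0.228, 0.012]
ee_rot: [0.982, 0.19, 0.0, 0.0]
ft_force: [-0.5, 0.6, -1.0]
grip_width: 0.0231
finger_force: 10.0
[ 0.1 -1.3  5. ]
```

```bash
python3 -m pendant '0 -0.001 0.002 0 0 0 0.2; 0 -0.001 0.003 0 0 0 0.2; 0 -0.001 0.004 0 0 0 0.2; 0 -0.001 0.005 0 0 0 0.2; 0 -0.001 0.005 0 0 0 0.2'&& python3 -m pendant '0 0 0 0 0 0 0.2; 0 0 0 0 0 0 0.2'
```

```text
t: 10.27
position: [0.4417, -0.2269, 0.0069]
ee_rot: [0.982, 0.19, -0.0, -0.0]
ft_force: [-1.2, 0.7, 2.7]
grip_width: 0.0233
finger_force: 10.0
t: 10.43
position: [0.4417, -0.227, 0.0069]
ee_rot: [0.982, 0.19, -0.0, -0.0]
ft_force: [-0.1, 1.4, 1.9]
grip_width: 0.0234
finger_force: 10.0
```

```bash
python3 -m pendant '0 0 0 0 0 0 0.35; 0 0 0 0 0 0 0.4; 0 0 0 0 0 0 0.45; 0 0 0 0 0 0 0.45; 0 0 0 0 0 0 0.45' && python3 -m pendant '0 0 -0.03 0 0 0 0.45; 0 0 -0.07 0 0 0 0.45; 0 0 -0.11 0 0 0 0.5; 0 0 -0.15 0 0 0 0.5; 0 0 -0.19 0 0 0 0.5' && python3 -m pendant '0 0 0 0 0 0 0.5; 0 0 0 0 0 0 0.5; 0 0 0 0 0 0 0.5'
python3 - <<'E'
from h import *
im,ct=snap("wrist","w6.png"); wells(im,ct); print(env.read_state()["position"])
cv2.imwrite("pics/w6c.png",cv2.resize(im[140:250,220:340],None,fx=5,fy=5,interpolation=cv2.INTER_CUBIC))
print(shift([.499,.1867,.18]))
E
```

```text
t: 10.85
position: [0.4417, -0.227, 0.0068]
ee_rot: [0.982, 0.19, 0.0, -0.0]
ft_force: [0.2, -0.2, -0.1]
grip_width: 0.0396
finger_force: 0.0
t: 11.27
position: [0.4413, -0.2266, 0.1987]
ee_rot: [0.982, 0.19, -0.0, -0.0]
ft_force: [1.6, -0.1, -0.9]
grip_width: 0.044
finger_force: 0.0
t: 11.52
position: [0.4413, -0.2267, 0.1963]
ee_rot: [0.982, 0.19, -0.0, -0.0]
ft_force: [-0.2, -0.1, -0.1]
grip_width: 0.0444
finger_force: 0.0
well [276. 182.] [ 441.6 -227.1] [34.1 34.5]
well [142. 143.] [426.2 -70.8] [74.8 75.5]
well [377.  72.] [ 590.3 -281.3] [44.1 44.9]
[ 0.44085887 -0.22631718  0.19534732]
[ 208.2 -361.4   15.9]
```

View pics/w6c.png

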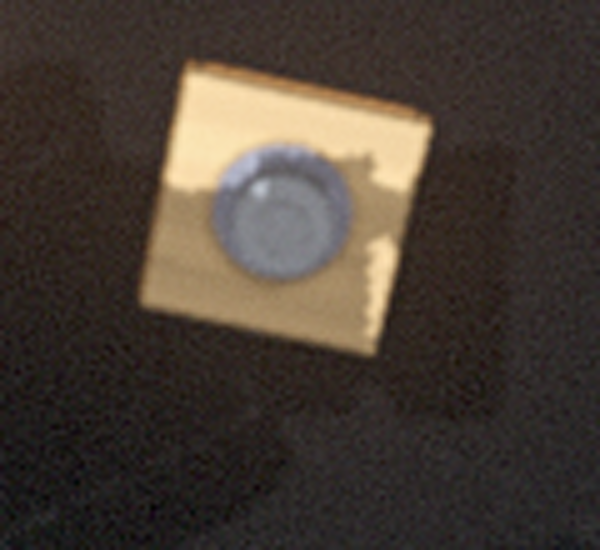

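The crop shows w50 flat inside block50's well at about (280,215). Back to the stack for w100.

```bash
python3 -m pendant '0.014 -0.024 0 0 0 0 0.6; 0.027 -0.048 0 0 0 0 0.6; 0.041 -0.072 0 0 0 0 0.6; 0.055 -0.096 0 0 0 0 0.6; 0.069 -0.12 0 0 0 0 0.6' >/dev/null && python3 -m pendant '0.014 -0.024 0 0 0 0 0.6; 0.027 -0.048 0 0 0 0 0.6; 0.041 -0.072 0 0 0 0 0.6; 0.055 -0.096 0 0 0 0 0.6; 0.069 -0.12 0 0 0 0 0.6' >/dev/null&& python3 -m pendant '0.014 -0.024 0.002 0 0 0 0.6; 0.027 -0.048 0.004 0 0 0 0.6; 0.041 -0.072 0.008 0 0 0 0.6; 0.055 -0.096 0.012 0 0 0 0.6; 0.07 -0.121 0.016 0 0 0 0.6'>/dev/null && python3 -m pendant '0 0 0 0 0 0 0.6; 0 0 0 0 0 0 0.6; 0 0 0 0 0 0 0.6; 0 0 0 0 0 0 0.6; 0 0 0 0 0 0 0.6'
python3 - <<'E'
from h import *
im,ct=snap("wrist","w7.png"); print(shift([.4988,.187,.092]))
# w100 boss/top circles
g=cv2.cvtColor(im,cv2.COLOR_BGR2GRAY)[150:290,220:330]; g=cv2.resize(g,None,fx=3,fy=3,interpolation=cv2.INTER_CUBIC)
d=ct[1][2,3]-.112
for r,z in((.017,.111),(.006,.114)):
    e=295*r/d*3
    c=cv2.HoughCircles(g,cv2.HOUGH_GRADIENT_ALT,1.5,5,param1=60,param2=.3,minRadius=int(e*.85),maxRadius=int(e*1.1))
    if c is not None:
        for u in c[0][:3]: print(u/3,cast(ct,[u[:2]/3+[220,150]],z).round(4)[0])
E
```

```text
t: 13.23
position: [0.4996, 0.1845, 0.1805]
ee_rot: [0.982, 0.189, -0.0, 0.0]
ft_force: [0.1, 0.8, 0.2]
grip_width: 0.0529
finger_force: 0.0
[-0.  -2.7 88.8]
[54.5      62.       21.867142] [0.5011 0.1856 0.111 ]
[50.5      64.5      21.877565] [0.4979 0.1879 0.111 ]
[51.       53.       21.955873] [0.5072 0.1911 0.111 ]
[ 59.        123.          7.2359776] [0.4519 0.1619 0.114 ]
```

Consistent with (0.499, 0.187). Descend, then close on w100.

```bash
python3 -m pendant '0 -0.0025 0.03 0 0 0 0.6; 0 -0.0025 0.055 0 0 0 0.6; 0 -0.0025 0.075 0 0 0 0.6; 0 -0.0025 0.084 0 0 0 0.6; 0 -0.0025 0.086 0 0 0 0.6' >/dev/null && python3 -m pendant '0 0 0 0 0 0 0.6; 0 0 0 0 0 0 0.6; 0 0 0 0 0 0 0.6; 0 0 0 0 0 0 0.6'
python3 - <<'E'
from h import *
print(shift([.4988,.187,.092]))
E
```

```text
t: 14.03
position: [0.4998, 0.188, 0.0962]
ee_rot: [0.982, 0.19, 0.001, 0.0]
ft_force: [0.3, -0.8, 0.1]
grip_width: 0.0529
finger_force: 0.0
[-1.3  0.6  4.2]
```

```bash
python3 -m pendant '-0.001 0 0.004 0 0 0 0.55; -0.001 0 0.004 0 0 0 0.5; -0.001 0 0.004 0 0 0 0.45; -0.001 0 0.004 0 0 0 0.4; -0.001 0 0.004 0 0 0 0.35' 12 && python3 -m pendant '0 0 0 0 0 0 0.3; 0 0 0 0 0 0 0.3; 0 0 0 0 0 0 0.3; 0 0 0 0 0 0 0.3' && python3 -m pendant '0 0 -0.003 0 0 0 0.3; 0 0 -0.01 0 0 0 0.3; 0 0 -0.03 0 0 0 0.3; 0 0 -0.06 0 0 0 0.3; 0 0 -0.088 0 0 0 0.3'
python3 - <<'E'
from h import *
print(shift([.5903,-.281,.18]))
E
```

```text
t: 14.45
position: [0.498, 0.1875, 0.0909]
ee_rot: [0.982, 0.19, 0.0, 0.0]
ft_force: [0.8, -0.2, -0.1]
grip_width: 0.0333
finger_force: 12.0
t: 14.78
position: [0.498, 0.1875, 0.0909]
ee_rot: [0.982, 0.19, 0.0, 0.0]
ft_force: [-0.2, -0.3, -0.9]
grip_width: 0.0333
finger_force: 12.0
t: 15.2
position: [0.4972, 0.1875, 0.1798]
ee_rot: [0.982, 0.19, -0.001, -0.0]
ft_force: [0.6, 0.0, -1.1]
grip_width: 0.0335
finger_force: 12.0
[-8.870e+01  4.693e+02 -3.000e-01]
```

```bash
python3 -m pendant '-0.006 0.031 0 0 0 0 0.3; -0.012 0.062 0 0 0 0 0.3; -0.018 0.094 0 0 0 0 0.3; -0.024 0.125 0 0 0 0 0.3; -0.03 0.156 0 0 0 0 0.3' >/dev/null&& python3 -m pendant '-0.006 0.031 0 0 0 0 0.3; -0.012 0.062 0 0 0 0 0.3; -0.018 0.094 0 0 0 0 0.3; -0.024 0.125 0 0 0 0 0.3; -0.03 0.156 0 0 0 0 0.3' >/dev/null&& python3 -m pendant '-0.006 0.031 0 0 0 0 0.3; -0.012 0.062 0 0 0 0 0.3; -0.018 0.094 0 0 0 0 0.3; -0.024 0.125 0 0 0 0 0.3; -0.029 0.156 0 0 0 0 0.3' >/dev/null && python3 -m pendant '0 0 0 0 0 0 0.3; 0 0 0 0 0 0 0.3; 0 0 0 0 0 0 0.3; 0 0 0 0 0 0 0.3'
python3 - <<'E'
from h import *
im,ct=snap("wrist","w8.png"); wells(im,ct); print(shift([.5903,-.281,.0055]))
E
```

```text
t: 16.78
position: [0.59, -0.2786, 0.1789]
ee_rot: [0.982, 0.191, -0.0, -0.0]
ft_force: [-0.1, -0.2, -0.6]
grip_width: 0.0335
finger_force: 12.0
well [ 65. 244.] [427.8 -71.1] [73.2 75.1]
well [279. 184.] [ 592.3 -281.8] [44.3 44.8]
well [119.  94.] [619.6 -95.5] [56.4 57.3]
[ -0.7   2.5 173.5]
```

```bash
python3 -m pendant '0 0.003 0.035 0 0 0 0.3; 0 0.003 0.07 0 0 0 0.3; 0 0.003 0.105 0 0 0 0.3; 0 0.003 0.14 0 0 0 0.3; 0 0.003 0.157 0 0 0 0.3' >/dev/null && python3 -m pendant '0 0 0 0 0 0 0.3; 0 0 0 0 0 0 0.3; 0 0 0 0 0 0 0.3; 0 0 0 0 0 0 0.3'
python3 - <<'E'
from h import *
print(shift([.5915,-.2815,.0055]))
E
```

```text
t: 17.58
position: [0.593, -0.2834, 0.0246]
ee_rot: [0.982, 0.19, 0.001, 0.002]
ft_force: [0.1, -0.3, -1.1]
grip_width: 0.0329
finger_force: 12.0
[-0.7 -2.4 19.1]
```

```bash
python3 -m pendant '0 -0.001 0.005 0 0 0 0.3; 0 -0.001 0.009 0 0 0 0.3; 0 -0.001 0.013 0 0 0 0.3; 0 -0.001 0.014 0 0 0 0.3; 0 -0.001 0.014 0 0 0 0.3'&& python3 -m pendant '0 0 0 0 0 0 0.3; 0 0 0 0 0 0 0.3; 0 0 0 0 0 0 0.3'
python3 - <<'E'
from h import *
print(shift([.5915,-.2815,.0055]))
E
```

```text
t: 18.0
position: [0.5904, -0.2814, 0.0072]
ee_rot: [0.982, 0.19, -0.0, -0.0]
ft_force: [0.4, -0.5, -1.6]
grip_width: 0.0336
finger_force: 12.0
t: 18.25
position: [0.591, -0.2818, 0.008]
ee_rot: [0.982, 0.19, 0.0, 0.0]
ft_force: [-0.6, -0.1, -0.6]
grip_width: 0.0333
finger_force: 12.0
[ 0.5 -0.1  2.5]
```

```bash
python3 -m pendant '0.0005 0 0.001 0 0 0 0.3; 0.0005 0 0.002 0 0 0 0.3; 0.0005 0 0.0025 0 0 0 0.3; 0.0005 0 0.0025 0 0 0 0.3'&& python3 -m pendant '0 0 0 0 0 0 0.4; 0 0 0 0 0 0 0.45; 0 0 0 0 0 0 0.5; 0 0 0 0 0 0 0.55; 0 0 0 0 0 0 0.55' && python3 -m pendant '0 0 -0.03 0 0 0 0.6; 0 0 -0.07 0 0 0 0.6; 0 0 -0.11 0 0 0 0.7; 0 0 -0.15 0 0 0 0.7; 0 0 -0.175 0 0 0 0.7' >/dev/null && python3 -m pendant '0 0 0 0 0 0 0.7; 0 0 0 0 0 0 0.7; 0 0 0 0 0 0 0.7; 0 0 0 0 0 0 0.7'
python3 - <<'E'
from h import *
im,ct=snap("wrist","w9.png"); wells(im,ct)
print(shift([.499,.187,.18]))
E
```

```text
t: 18.58
position: [0.5916, -0.2816, 0.006]
ee_rot: [0.982, 0.19, 0.0, 0.0]
ft_force: [-1.9, 1.4, 4.5]
grip_width: 0.0335
finger_force: 14.8
t: 19.0
position: [0.5922, -0.2825, 0.0062]
ee_rot: [0.982, 0.19, 0.001, 0.001]
ft_force: [1.1, -3.2, 5.7]
grip_width: 0.0483
finger_force: 2.4
t: 19.75
position: [0.59, -0.2804, 0.1775]
ee_rot: [0.982, 0.19, -0.002, -0.002]
ft_force: [0.8, -0.5, 0.4]
grip_width: 0.0614
finger_force: 0.0
well [ 64. 244.] [427.8 -71.1] [73.2 75.3]
well [278. 184.] [ 592.3 -281.7] [44.2 44.7]
well [118.  92.] [619.7 -95.5] [56.5 57.4]
[  90.1 -467.7   -0.8]
```

```bash
python3 -c "
import cv2
im=cv2.imread('pics/w9.png'); cv2.imwrite('pics/w9c.png',cv2.resize(im[125:245,215:345],None,fx=4,fy=4,interpolation=cv2.INTER_CUBIC))"
python3 -m pendant '0.006 -0.031 0 0 0 0 0.7; 0.012 -0.062 0 0 0 0 0.7; 0.018 -0.094 0 0 0 0 0.7; 0.024 -0.125 0 0 0 0 0.7; 0.03 -0.156 0 0 0 0 0.7' >/dev/null&& python3 -m pendant '0.006 -0.031 0 0 0 0 0.7; 0.012 -0.062 0 0 0 0 0.7; 0.018 -0.094 0 0 0 0 0.7; 0.024 -0.125 0 0 0 0 0.7; 0.03 -0.156 0 0 0 0 0.7' >/dev/null&& python3 -m pendant '0.006 -0.031 0 0 0 0 0.75; 0.012 -0.062 0 0 0 0 0.75; 0.018 -0.094 0 0 0 0 0.75; 0.024 -0.125 0 0 0 0 0.75; 0.03 -0.156 0 0 0 0 0.75' >/dev/null && python3 -m pendant '0 0 0 0 0 0 0.75; 0 0 0 0 0 0 0.75; 0 0 0 0 0 0 0.75; 0 0 0 0 0 0 0.75'
python3 - <<'E'
from h import *
im,ct=snap("wrist","w10.png"); print(shift([.499,.187,.0785]))
g=cv2.cvtColor(im,cv2.COLOR_BGR2GRAY)[140:270,210:340]; g=cv2.resize(g,None,fx=3,fy=3,interpolation=cv2.INTER_CUBIC)
e=295*.0235/(ct[1][2,3]-.096)*3
c=cv2.HoughCircles(g,cv2.HOUGH_GRADIENT_ALT,1.5,5,param1=60,param2=.3,minRadius=int(e*.85),maxRadius=int(e*1.1))
if c is not None:
    for u in c[0][:3]: print(u/3,cast(ct,[u[:2]/3+[210,140]],.096).round(4)[0])
E
```

```text
t: 21.38
position: [0.5, 0.1852, 0.1796]
ee_rot: [0.982, 0.19, -0.001, 0.0]
ft_force: [-0.3, 0.9, -0.1]
grip_width: 0.066
finger_force: 0.0
[ -0.2  -2.2 101.3]
[63.       70.       27.615095] [0.4979 0.1865 0.096 ]
[67.5      56.5      28.399351] [0.5106 0.1874 0.096 ]
[62.       52.5      28.191126] [0.5121 0.193  0.096 ]
```

View pics/w9c.png

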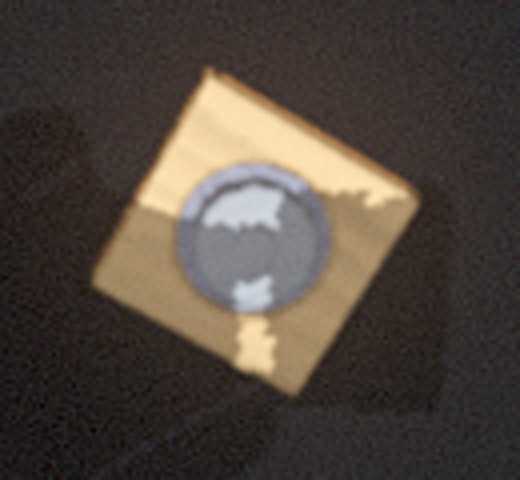

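The crop shows w100 flat in block100's well, centred at (252,245). Now w200.

```bash
python3 -m pendant '0 -0.002 0.03 0 0 0 0.75; 0 -0.002 0.06 0 0 0 0.75; 0 -0.002 0.085 0 0 0 0.75; 0 -0.002 0.096 0 0 0 0.75; 0 -0.002 0.098 0 0 0 0.75' >/dev/null && python3 -m pendant '0 0 0 0 0 0 0.75; 0 0 0 0 0 0 0.75; 0 0 0 0 0 0 0.75; 0 0 0 0 0 0 0.75; 0 0 0 0 0 0 0.75'
python3 - <<'E'
from h import *
print(shift([.499,.187,.0785]))
E
```

```text
t: 22.27
position: [0.5001, 0.1882, 0.0835]
ee_rot: [0.982, 0.19, 0.001, 0.0]
ft_force: [1.1, 1.1, -0.6]
grip_width: 0.0662
finger_force: 0.0
[-1.5  0.7  5. ]
```

```bash
python3 -m pendant '-0.001 0 0.004 0 0 0 0.7; -0.001 0 0.004 0 0 0 0.65; -0.001 0 0.004 0 0 0 0.6; -0.001 0 0.004 0 0 0 0.55; -0.001 0 0.004 0 0 0 0.5' 18 && python3 -m pendant '0 0 0 0 0 0 0.45; 0 0 0 0 0 0 0.45; 0 0 0 0 0 0 0.45; 0 0 0 0 0 0 0.45' && python3 -m pendant '0 0 -0.003 0 0 0 0.45; 0 0 -0.01 0 0 0 0.45; 0 0 -0.03 0 0 0 0.45; 0 0 -0.06 0 0 0 0.45; 0 0 -0.1 0 0 0 0.45'
python3 - <<'E'
from h import *
print(shift([.619,-.095,.18]))
E
```

```text
t: 22.68
position: [0.4983, 0.1878, 0.0783]
ee_rot: [0.982, 0.19, -0.0, -0.0]
ft_force: [-0.5, -0.0, 0.5]
grip_width: 0.0462
finger_force: 18.0
t: 23.02
position: [0.4984, 0.1877, 0.0783]
ee_rot: [0.982, 0.19, -0.0, 0.0]
ft_force: [-0.6, 0.1, -0.6]
grip_width: 0.046
finger_force: 18.0
t: 23.43
position: [0.4961, 0.1873, 0.1771]
ee_rot: [0.982, 0.19, -0.003, -0.0]
ft_force: [0.9, -0.4, -1.7]
grip_width: 0.046
finger_force: 18.0
[  8.6 307.8  -3.4]
```

```bash
python3 -m pendant '0.001 0.031 0 0 0 0 0.45; 0.002 0.062 0 0 0 0 0.45; 0.003 0.093 0 0 0 0 0.45; 0.004 0.124 0 0 0 0 0.45; 0.004 0.154 0 0 0 0 0.45' >/dev/null&& python3 -m pendant '0 0.031 0 0 0 0 0.45; 0.001 0.062 0 0 0 0 0.45; 0.002 0.093 0 0 0 0 0.45; 0.003 0.124 0 0 0 0 0.45; 0.004 0.154 0 0 0 0 0.45' >/dev/null && python3 -m pendant '0 0 0 0 0 0 0.45; 0 0 0 0 0 0 0.45; 0 0 0 0 0 0 0.45; 0 0 0 0 0 0 0.45'
python3 - <<'E'
from h import *
im,ct=snap("wrist","w11.png"); wells(im,ct); print(shift([.619,-.095,.02]))
E
```

```text
t: 24.6
position: [0.6203, -0.0939, 0.1783]
ee_rot: [0.982, 0.191, -0.0, -0.0]
ft_force: [0.8, 0.5, -2.1]
grip_width: 0.0458
finger_force: 18.0
well [275. 185.] [620.  -93.2] [57.2 57.4]
[ -1.7   0.7 158.4]
```

```bash
python3 -m pendant '-0.001 0 0.035 0 0 0 0.45; -0.001 0 0.07 0 0 0 0.45; -0.001 0 0.105 0 0 0 0.45; -0.001 0 0.14 0 0 0 0.45; -0.001 0 0.156 0 0 0 0.45' >/dev/null && python3 -m pendant '0 0 0 0 0 0 0.45; 0 0 0 0 0 0 0.45; 0 0 0 0 0 0 0.45; 0 0 0 0 0 0 0.45; 0 0 0 0 0 0 0.45'
python3 - <<'E'
from h import *
print(shift([.6193,-.0935,.008]))
E
```

```text
t: 25.48
position: [0.6215, -0.0957, 0.0247]
ee_rot: [0.982, 0.19, 0.002, 0.001]
ft_force: [-0.2, 1.0, -2.1]
grip_width: 0.0463
finger_force: 18.0
[-1.3 -2.9 16.7]
```

```bash
python3 -m pendant '-0.001 -0.002 0.005 0 0 0 0.45; -0.001 -0.002 0.009 0 0 0 0.45; -0.001 -0.002 0.012 0 0 0 0.45; -0.001 -0.002 0.013 0 0 0 0.45; -0.001 -0.002 0.013 0 0 0 0.45'&& python3 -m pendant '0 0 0 0 0 0 0.45; 0 0 0 0 0 0 0.45; 0 0 0 0 0 0 0.45'
python3 - <<'E'
from h import *
print(shift([.6193,-.0935,.008]))
E
```

```text
t: 25.9
position: [0.6177, -0.0938, 0.0087]
ee_rot: [0.982, 0.19, -0.001, -0.0]
ft_force: [0.0, -0.2, -1.6]
grip_width: 0.046
finger_force: 18.0
t: 26.15
position: [0.6184, -0.094, 0.0094]
ee_rot: [0.982, 0.19, 0.0, 0.0]
ft_force: [-0.6, -0.2, -2.4]
grip_width: 0.0458
finger_force: 18.0
[ 1.  -0.1  1.4]
```

```bash
python3 -m pendant '0.0008 0 0.001 0 0 0 0.45; 0.0008 0 0.0016 0 0 0 0.45; 0.0008 0 0.0016 0 0 0 0.45; 0.0008 0 0.0016 0 0 0 0.45'&& python3 -m pendant '0 0 0 0 0 0 0.55; 0 0 0 0 0 0 0.6; 0 0 0 0 0 0 0.7; 0 0 0 0 0 0 0.7; 0 0 0 0 0 0 0.7' && python3 -m pendant '0 0 -0.03 0 0 0 0.7; 0 0 -0.07 0 0 0 0.8; 0 0 -0.11 0 0 0 0.95; 0 0 -0.15 0 0 0 0.95; 0 0 -0.175 0 0 0 0.95' >/dev/null && python3 -m pendant '0 0 0 0 0 0 0.95; 0 0 0 0 0 0 0.95; 0 0 0 0 0 0 0.95; 0 0 0 0 0 0 0.95'
python3 - <<'E'
from h import *
im,ct=snap("wrist","w12.png"); wells(im,ct)
print(shift([.499,.187,.18]))
E
```

```text
t: 26.48
position: [0.6193, -0.0936, 0.008]
ee_rot: [0.982, 0.19, 0.0, 0.0]
ft_force: [-0.0, 0.3, -1.0]
grip_width: 0.0462
finger_force: 18.0
t: 26.9
position: [0.619, -0.0936, 0.0078]
ee_rot: [0.982, 0.19, 0.0, 0.0]
ft_force: [0.8, -0.6, 1.2]
grip_width: 0.0617
finger_force: 0.0
t: 27.65
position: [0.6177, -0.0932, 0.1805]
ee_rot: [0.982, 0.19, -0.002, -0.001]
ft_force: [-0.1, -0.7, -0.3]
grip_width: 0.0835
finger_force: 0.0
well [276. 183.] [619.9 -93.2] [56.9 57.8]
[  -5.5 -304.3    1.2]
```

```bash
python3 -m pendant '-0.001 -0.03 0 0 0 0 0.95; -0.001 -0.061 0 0 0 0 0.95; -0.002 -0.091 0 0 0 0 0.95; -0.002 -0.122 0 0 0 0 0.95; -0.003 -0.152 0 0 0 0 0.95' >/dev/null&& python3 -m pendant '-0.001 -0.03 0 0 0 0 0.95; -0.001 -0.061 0 0 0 0 0.95; -0.002 -0.091 0 0 0 0 0.95; -0.002 -0.122 0 0 0 0 0.95; -0.003 -0.154 0 0 0 0 0.95' >/dev/null && python3 -m pendant '0 0 0 0 0 0 0.95; 0 0 0 0 0 0 0.95; 0 0 0 0 0 0 0.95; 0 0 0 0 0 0 0.95'
python3 - <<'E'
from h import *
im,ct=snap("wrist","w13.png"); print(shift([.499,.187,.0595]))
g=cv2.cvtColor(im,cv2.COLOR_BGR2GRAY)[110:280,190:360]; g=cv2.resize(g,None,fx=3,fy=3,interpolation=cv2.INTER_CUBIC)
e=295*.0325/(ct[1][2,3]-.081)*3
c=cv2.HoughCircles(g,cv2.HOUGH_GRADIENT_ALT,1.5,5,param1=60,param2=.3,minRadius=int(e*.9),maxRadius=int(e*1.1))
if c is not None:
    for u in c[0][:3]: print(u/3,e/3,cast(ct,[u[:2]/3+[190,110]],.081).round(4)[0])
E
```

```text
t: 28.87
position: [0.4993, 0.1871, 0.1821]
ee_rot: [0.982, 0.19, -0.001, 0.0]
ft_force: [-0.4, 0.5, 0.9]
grip_width: 0.0838
finger_force: 0.0
[ -0.3  -0.3 122.7]
[83.5      92.5      35.775295] 37.245918309232444 [0.4986 0.1885 0.081 ]
[ 76.5      102.5       36.772194] 37.245918309232444 [0.4872 0.1909 0.081 ]
[121.5      87.5      36.93103] 37.245918309232444 [0.5159 0.1582 0.081 ]
```

```bash
python3 -m pendant '0 0 0.03 0 0 0 0.95; 0 0 0.06 0 0 0 0.95; 0 0 0.085 0 0 0 0.95; 0 0 0.105 0 0 0 0.95; 0 0 0.117 0 0 0 0.95' >/dev/null && python3 -m pendant '0 0 0 0 0 0 0.95; 0 0 0 0 0 0 0.95; 0 0 0 0 0 0 0.95; 0 0 0 0 0 0 0.95; 0 0 0 0 0 0 0.95'
python3 - <<'E'
from h import *
print(shift([.499,.187,.0595]))
E
```

```text
t: 29.75
position: [0.5002, 0.1881, 0.0672]
ee_rot: [0.982, 0.19, 0.001, 0.0]
ft_force: [0.1, 0.4, -0.6]
grip_width: 0.0837
finger_force: 0.0
[-1.6  0.6  7.7]
```

```bash
python3 -m pendant '-0.001 0 0.004 0 0 0 0.95; -0.001 0 0.0065 0 0 0 0.95; -0.001 0 0.0065 0 0 0 0.9; -0.001 0 0.0065 0 0 0 0.85; -0.001 0 0.0065 0 0 0 0.8' 30 && python3 -m pendant '0 0 0 0 0 0 0.75; 0 0 0 0 0 0 0.65; 0 0 0 0 0 0 0.65; 0 0 0 0 0 0 0.65; 0 0 0 0 0 0 0.65'
```

```text
t: 30.17
position: [0.4981, 0.1877, 0.0592]
ee_rot: [0.982, 0.19, -0.0, -0.0]
ft_force: [-0.2, 0.0, -0.6]
grip_width: 0.0711
finger_force: 0.0
t: 30.58
position: [0.4982, 0.1876, 0.0593]
ee_rot: [0.982, 0.19, 0.0, 0.0]
ft_force: [-0.1, 0.1, -0.5]
grip_width: 0.0642
finger_force: 30.0
```

```bash
python3 -m pendant '0 0 -0.003 0 0 0 0.65; 0 0 -0.01 0 0 0 0.65; 0 0 -0.03 0 0 0 0.65; 0 0 -0.06 0 0 0 0.65; 0 0 -0.095 0 0 0 0.65' >/dev/null && python3 -m pendant '0 0 -0.025 0 0 0 0.65; 0 0 -0.025 0 0 0 0.65; 0 0 -0.025 0 0 0 0.65'
python3 - <<'E'
from h import *
print(shift([.427,-.071,.18]))
E
```

```text
t: 31.25
position: [0.4988, 0.1878, 0.1803]
ee_rot: [0.982, 0.19, 0.001, 0.0]
ft_force: [-1.1, -0.2, -5.3]
grip_width: 0.064
finger_force: 30.0
[-163.3  213.2   -0. ]
```

```bash
python3 -m pendant '-0.016 0.021 0 0 0 0 0.65; -0.033 0.043 0 0 0 0 0.65; -0.049 0.064 0 0 0 0 0.65; -0.065 0.085 0 0 0 0 0.65; -0.082 0.106 0 0 0 0 0.65' >/dev/null&& python3 -m pendant '-0.016 0.021 0 0 0 0 0.65; -0.033 0.043 0 0 0 0 0.65; -0.049 0.064 0 0 0 0 0.65; -0.065 0.085 0 0 0 0 0.65; -0.081 0.107 0 0 0 0 0.65' >/dev/null && python3 -m pendant '0 0 0 0 0 0 0.65; 0 0 0 0 0 0 0.65; 0 0 0 0 0 0 0.65; 0 0 0 0 0 0 0.65'
python3 - <<'E'
from h import *
im,ct=snap("wrist","w14.png"); wells(im,ct); print(shift([.427,-.071,.02]))
E
```

```text
t: 32.42
position: [0.4259, -0.0697, 0.178]
ee_rot: [0.982, 0.191, -0.001, -0.001]
ft_force: [0.0, -0.7, -4.4]
grip_width: 0.0643
finger_force: 30.0
well [406. 223.] [ 440.7 -227.1] [34.5 37.3]
well [524. 117.] [ 591.3 -282.1] [44.1 49.3]
[  0.5   1.8 158.3]
```

```bash
python3 -m pendant '0 0.001 0.035 0 0 0 0.65; 0 0.001 0.07 0 0 0 0.65; 0 0.001 0.105 0 0 0 0.65; 0 0.001 0.14 0 0 0 0.65; 0 0.001 0.155 0 0 0 0.65' >/dev/null && python3 -m pendant '0 0 0 0 0 0 0.65; 0 0 0 0 0 0 0.65; 0 0 0 0 0 0 0.65; 0 0 0 0 0 0 0.65; 0 0 0 0 0 0 0.65'
python3 - <<'E'
from h import *
print(shift([.426,-.0703,.008]))
E
```

```text
t: 33.3
position: [0.4284, -0.0722, 0.0258]
ee_rot: [0.982, 0.19, 0.001, 0.001]
ft_force: [-0.5, -0.7, -5.0]
grip_width: 0.0641
finger_force: 30.0
[-1.5 -2.7 17.8]
```

```bash
python3 -m pendant '-0.001 -0.002 0.005 0 0 0 0.65; -0.001 -0.002 0.009 0 0 0 0.65; -0.001 -0.002 0.013 0 0 0 0.65; -0.001 -0.002 0.014 0 0 0 0.65; -0.001 -0.002 0.014 0 0 0 0.65'&& python3 -m pendant '0 0 0 0 0 0 0.65; 0 0 0 0 0 0 0.65; 0 0 0 0 0 0 0.65'
python3 - <<'E'
from h import *
print(shift([.426,-.0703,.008]))
E
```

```text
t: 33.72
position: [0.4248, -0.0701, 0.0097]
ee_rot: [0.982, 0.19, -0.0, -0.0]
ft_force: [-0.6, -0.5, -5.5]
grip_width: 0.0641
finger_force: 30.0
t: 33.97
position: [0.4254, -0.0704, 0.0103]
ee_rot: [0.982, 0.19, 0.0, 0.0]
ft_force: [0.6, 0.7, -5.3]
grip_width: 0.064
finger_force: 30.0
[0.6 0.2 2.3]
```

```bash
python3 -m pendant '0.0005 0 0.001 0 0 0 0.65; 0.0005 0 0.002 0 0 0 0.65; 0.0005 0 0.0025 0 0 0 0.65; 0.0005 0 0.0025 0 0 0 0.65'&& python3 -m pendant '0 0 0 0 0 0 0.75; 0 0 0 0 0 0 0.8; 0 0 0 0 0 0 0.9; 0 0 0 0 0 0 0.95; 0 0 0 0 0 0 0.95' && python3 -m pendant '0 0 -0.03 0 0 0 0.95; 0 0 -0.07 0 0 0 0.95; 0 0 -0.11 0 0 0 0.95; 0 0 -0.15 0 0 0 0.95; 0 0 -0.19 0 0 0 0.95' >/dev/null && python3 -m pendant '0 0 0 0 0 0 0.95; 0 0 0 0 0 0 0.95; 0 0 0 0 0 0 0.95; 0 0 0 0 0 0 0.95'
python3 - <<'E'
from h import *
im,ct=snap("wrist","w15.png"); wells(im,ct)
cv2.imwrite("pics/w15c.png",cv2.resize(im[0:280,160:560],(800,560),interpolation=cv2.INTER_CUBIC))
E
```

```text
t: 34.3
position: [0.4257, -0.0701, 0.0076]
ee_rot: [0.982, 0.19, -0.0, 0.0]
ft_force: [1.4, 0.1, -5.5]
grip_width: 0.064
finger_force: 30.0
t: 34.72
position: [0.426, -0.0702, 0.008]
ee_rot: [0.982, 0.19, 0.0, 0.0]
ft_force: [0.4, -0.0, 0.6]
grip_width: 0.0834
finger_force: 0.0
t: 35.47
position: [0.4246, -0.0696, 0.1961]
ee_rot: [0.982, 0.19, -0.001, -0.001]
ft_force: [0.4, 0.5, -0.6]
grip_width: 0.0837
finger_force: 0.0
well [401. 217.] [ 440.8 -227.2] [35.  37.2]
well [276. 180.] [426.  -69.3] [74.8 76.7]
well [512. 115.] [ 591.2 -282.4] [44.3 49.2]
```

View pics/w15c.png

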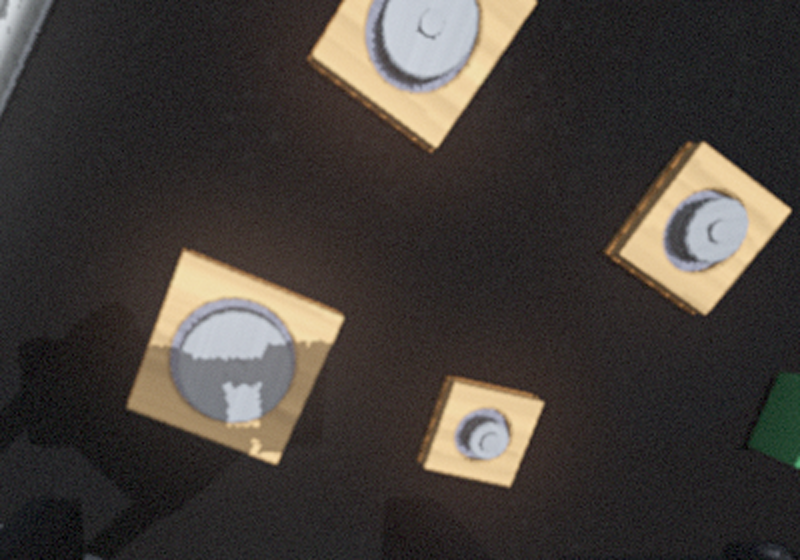

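All four weights lie flat in their own wells: w500 at (232,360), w50 at (485,437), w100 at (715,232) and w200 at (428,25). The gripper is clear, so I hand in.

```bash
python3 -c "
from station import job
print(job.sign_off())"
```

```text
the job is handed in; nothing more can be done
None
```

I moved all four weights in order from the pan into their own blocks' wells and handed the job in at about 35.5 s; the last wrist picture shows each one flat in its well, but sign-off returned no verdict.

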